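# Hold the stick tester slanted over the drip bowl for rinsing

## Robot

A 6-joint arm with a two-finger parallel gripper is mounted at the origin on a cart in front of the work surface, level with it; the furniture and walls round the work are solid. World frame = base frame: x ahead of the robot, y to its left, z up, the work surface at z = 0. Lengths are in mm, angles in degrees, forces in N, time in s.
With the tool pointing down it reaches from about 350 to 850 mm from the base axis. Payload 8.1 kg.
Tool frame: the origin (TCP) lies at the very end of the fingers, on their centre line; the grasp point (between the pads) lies 19 mm behind it (r.grip_point_offset is the distance from the TCP to the grasp point, in mm); z points along the fingers, y is the line along which they close (so a half turn about z gives the same grasp; the last joint's range is limited). The gripper opens to 85 mm and grips with 20 to 120 N. Pads are 22 mm wide; open, the fingers measure 114 mm over their backs; the gripper's body (76 mm by 85 mm) begins 54 mm behind the grasp point. The pads swing forward as they close: fully open they stand 13 mm farther back than shut.
Start: joints at [-71.127, 7.471, 85.268, -0, 87.261, -4.893], TCP at [241.824, -549.114, 231.292] pointing down, gripper open.
Joint ranges: [-169.43, 169.43], [-51.17, 129.36], [1.28, 143.12], [-76.62, 256.62], [0, 156.53], [-152.29, 152.29]. Speed limits (degrees/s): [136.94, 136.94, 159.86, 180, 180, 180].

## Interface

Orientations are given as [roll, pitch, yaw] about the fixed x, y, z axes, in that order (R = Rz(yaw) Ry(pitch) Rx(roll)).
In Python, from bench import status, eyes, r gives the robot as it stands.
- The arm moves only by the shell command python3 -m handwheel 'ROWS' [FORCE]. ROWS is a JSON object whose one key "series" holds a list that holds one entry, the list of rows, each a list of 7 numbers: the shift along the tool's x, y, z in cm, then the turn, a rotation vector about the tool's x, y, z in rad, then the opening, from 0 (shut) to 1 (fully open). In form: {"series": [[[tx, ty, tz, rx, ry, rz, claw], ...]]}. A call has 1 to 12 rows; each row is the pose to reach, as a shift and turn from the pose commanded when the call began, along the tool's axes at that moment; what a row does not reach only later rows make up. A row lasts 1/8 s, in which the tool goes at most 62.5 mm and 10.7 degrees, less where a joint would pass 70% of its speed; a pose out of reach is approached as far as the arm can. A call with a gripper value outside its range is refused whole. The fingers move at their own pace and stop on an object; FORCE is the grip in N (left out, the last holds). Time passes only in rows, so rows that repeat a pose let the fingers close. It gives the time, the measured TCP pose, the force, the opening and the grip force at its end, in the units of the state.
- status.sense(): the state, without advancing time (a new reading comes with each control period).
- eyes.snapshot(name): name is "scene" or "top" or "wrist"; returns a dict with "img" (480x640x3 uint8, red, green, blue), "mtx" (3x3 intrinsics, pixels), "R" (3x3) and "t" (3): a world point X has camera coordinates R X + t. Camera axes: x right, y down, z forward; pixel columns grow to the right and rows downward; lengths in mm; the calibration is good to about 2 mm. The wrist camera is an equidistant fisheye: a pixel r from the principal point sees the ray r / f radians off the axis. A picture is of the moment at which its call begins. There is no depth.
- r.hand_in(): hands the job in; it is judged then, once.
The state is a dict: "time": time; "joint_pos": joint angles; "qd": joint speeds; "joint_efforts": joint torques, N m; "tool_pos": TCP position; "tcp_rot": TCP orientation; "ft_force": force on the tool from outside, world axes, zero at the start; "wrist_torque": the same for the moment, N m; "finger_gap": finger opening in mm; "grip_force": force on a finger pad.
Only numpy, scipy, OpenCV 4.12 (cv2) and the standard library are available. Lean on these libraries where they do the work, as an engineer would, in place of code of your own. Each camera call takes 0.05 s, during which the arm holds its last target. There are 200 camera calls.

## Task

Get the flat-sided stick tester ready for rinsing: first slide the empty plastic bowl along the worktop until it stands centred on the paper drip mat (within about 2 cm) and let go of it, then draw the flat-sided tester up out of its stand, turn it from upright to a slant of about 45 degrees and keep it raised with its probe tip, pointing downward, over the middle of the bowl and a few centimetres above the level of the rim. Finish while still holding it there, still and touching nothing but the gripper. Do not lift or tip the bowl, and leave the round stick in the stand, the box of pipette tips and the tall white bottle behind where they are.

Things in the scene. Friction and masses are not known exactly. Their poses are not given: they have to be found in the camera images.
- bowl: Round open bowl of plain translucent white plastic, loose, 0.2 kg, 76 mm high. Outside 160 mm across at the rim, tapering to 108 mm at the foot; hollow, wall about 3 mm, inner floor 6 mm above the worktop and about 100 mm across. Origin: centre of its underside, z up. It slides on the worktop; it can be pushed from outside near its foot, or from inside against its wall.
- drip_mat: Square sheet of white paper 180 x 180 mm with a thin grey border line, flat and fixed on the worktop, 1 mm high and no obstacle to sliding. Origin: its centre, z up.
- stand: Fixed grey block: 56 (x) x 135 (y) x 60 (z) mm on an 8 mm high foot of 74 x 153 mm. Origin: centre of its underside; z up. Two round upright holes of 17 mm diameter, 50 mm deep, at y = -37.5 and +37.5 mm of its frame. The tester is in one, the round stick in the other, either way round. A tall cabinet begins left of it at world y = 0.32 m.
- tester: Flat-sided stick tester, loose, 80 g: white block body 20 (x) x 34 (y) x 95 mm on a round black probe shaft, 14 mm diameter. Origin: the shaft's tip; z runs from tip to top, up as it stands. Shaft z 0 to 48 mm, body 48 to 143 mm; the shoulder at 48 rests on the stand, tip 12 and top 155 mm above the worktop. Grip the body; raising it 50 mm frees it.
- tester_tip (a point): The tip of the tester's probe shaft (same point as the tester's origin).
- thermo: The round stick thermometer, a bystander, loose in the other hole of the stand: white cylindrical body of 24 mm diameter, 84 mm long, on the same kind of black shaft (14 mm diameter, 48 mm long). Origin: the end of its shaft; z up along the stick; its top stands 144 mm above the worktop.
- box_of_tips: Bystander: blue box of pipette tips with yellow tips showing, about 69 x 118 x 52 mm with clear lid to 74 mm, loose, near the front edge of the worktop. Origin: centre of its underside.
- tall_bottle: Bystander: white round plastic bottle with white cap, 62 mm diameter, 148 mm high, loose, at the back behind the mat and the stand; the nearest such bottle to the middle. Origin: centre of its underside.
Not all that is in view belongs to the job. Leave any green look-alike of the tester alone.

How it is judged:
By the outcome, as a careful person would: the job done as asked, in the order asked, and still so for the second after the job is handed in, while the arm keeps its last pose, push and grip.
It also fails if it takes over 56 s, if anything falls off the work surface, if the arm or the gripper's body presses on something with over 40 N, if the wrist force passes 120 N, or if a joint passes its speed limit or range.

## Working session

There is one attempt and no reset: what is moved stays moved. The work goes in short steps, Python scripts to look and compute and a shell command to move; the robot and the scene stay as the last step left them, time stands still between calls to the robot, and variables do not carry over. Pictures are saved under pics/ and viewed, at most 10 in all, crops included, and the job is handed in when it is done.

```bash
mkdir -p pics; ls; python3 - <<'E'
from bench import status, eyes, r
import cv2
s=status.sense();print(s)
for n in("scene","top"):
    d=eyes.snapshot(n);cv2.imwrite(f"pics/{n}0.png",d["img"][:,:,::-1]);print(n,d["mtx"].tolist(),d["R"].round(4).tolist(),d["t"].round(1).tolist())
E
```

```text
pics
{'time': 0.0, 'joint_pos': array([-7.11252989e+01,  7.51281731e+00,  8.53294332e+01, -2.01926041e-03,
        8.72611884e+01, -4.89223166e+00]), 'qd': array([-5.54803886e-02, -1.48184728e-01,  1.61254076e-03, -2.04429203e-02,
        5.55013645e-02,  5.14503531e-07]), 'joint_efforts': array([-7.75539520e-04, -5.69400537e+01, -5.00543904e+01, -3.75696545e-04,
        1.49406429e-02, -2.41314126e-05]), 'tool_pos': array([ 241.64981749, -548.59020682,  230.26683281]), 'tcp_rot': array([-1.79896766e+02, -6.81202487e-03,  2.37670249e+01]), 'ft_force': array([ 0.30790987, -0.18106037,  0.25196459]), 'wrist_torque': array([-0.03575457,  0.02703615, -0.01423616]), 'grip_force': 0.0, 'finger_gap': 85.56385382452508}
scene [[446.11576798445253, 0.0, 321.26947322472364], [0.0, 446.11576798445253, 238.02810526264923], [0.0, 0.0, 1.0]] [[-0.7647, -0.6443, -0.0126], [-0.4651, 0.5653, -0.6813], [0.4461, -0.5151, -0.7319]] [430.4, 291.7, 633.1]
top [[434.7499965567341, 0.0, 309.5994789887814], [0.0, 434.7499965567341, 247.77206759996443], [0.0, 0.0, 1.0]] [[0.0011, -0.9994, -0.0351], [-0.9852, 0.005, -0.1711], [0.1712, 0.0348, -0.9846]] [8.9, 562.5, 806.2]
```

View pics/scene0.png

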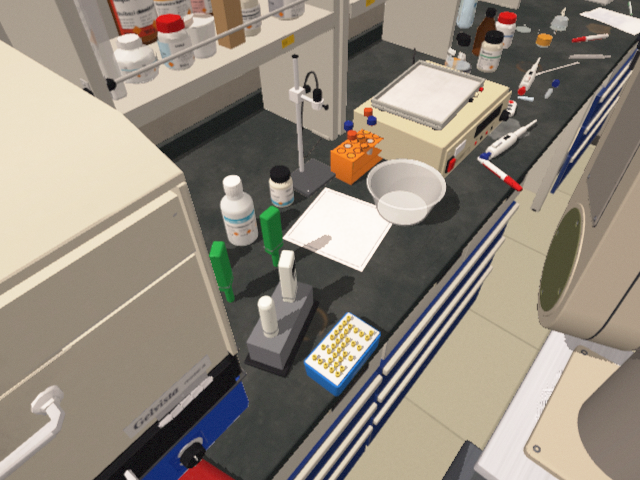

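View pics/top0.png

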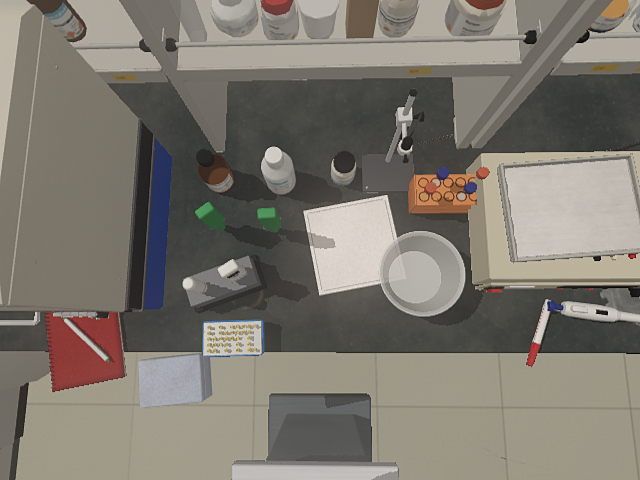

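The scene view shows the mat, the bowl partly over it, the stand, and the tester on the stand's back-right. In the top view the mat corners are near (304,211), (388,196), (406,281) and (321,294). The bowl rim is centred near (422,274), the tester top is at (231,268), the round stick at (190,285), the tip box at (233,338) and the tall bottle at (278,165).

```bash
cat > h.py <<'E'
import numpy as np, cv2
from bench import status, eyes, r
from scipy.spatial.transform import Rotation as Ro
def ray(d,px,z):
    v=d["R"].T@np.linalg.inv(d["mtx"])@np.array([px[0],px[1],1.]); c=-d["R"].T@d["t"]
    return c+v*(z-c[2])/v[2]
def proj(d,X):
    p=d["mtx"]@(d["R"]@np.array(X,float)+d["t"]); return p[:2]/p[2]
E
python3 - <<'E'
from h import *
d=eyes.snapshot("top");s=eyes.snapshot("scene")
for p in[(304,211),(388,196),(406,281),(321,294)]: print("mat",ray(d,p,1).round(1))
for p in[(381,274),(465,274),(422,233),(422,314)]: print("rim",ray(d,p,76).round(1))
for p in[(208,213),(267,215)]:print("green",ray(d,p,100).round(0))
for p in[(203,322),(264,320),(203,356),(262,355)]:print("box",ray(d,p,52).round(0))
print("bottle",ray(d,(275,155),148).round(0), "orange", ray(d,(409,212),0).round(0),ray(d,(470,280),60).round(0))
print("tester",ray(d,(230,268),155).round(0),"thermo",ray(d,(189,285),144).round(0))
im=d["img"][:,:,::-1]; cv2.imwrite("pics/c1.png",cv2.resize(im[220:370,160:310],None,fx=4,fy=4,interpolation=cv2.INTER_CUBIC))
im=s["img"][:,:,::-1]; cv2.imwrite("pics/c2.png",cv2.resize(im[190:390,200:400],None,fx=3,fy=3,interpolation=cv2.INTER_CUBIC))
E
```

```text
mat [649.6  21.4   1. ]
mat [ 680.7 -155.7    1. ]
mat [ 501.2 -186.8    1. ]
mat [475.1 -13.9   1. ]
rim [ 507.3 -127.    76. ]
rim [ 506.8 -282.3   76. ]
rim [ 585.1 -206.4   76. ]
rim [ 433.3 -199.9   76. ]
green [621. 198. 100.]
green [616.  86. 100.]
box [418. 212.  52.]
box [422.  95.  52.]
box [355. 209.  52.]
box [357.  97.  52.]
bottle [716.  67. 148.] orange [ 646. -199.    0.] [ 497. -296.   60.]
tester [510. 141. 155.] thermo [481. 214. 144.]
```

View pics/c1.png

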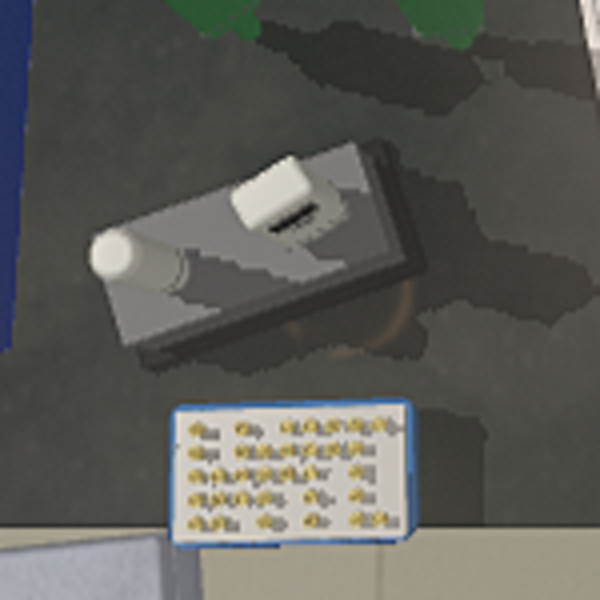

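The crop shows the tester top face centred near (228,268) in the full image, its long side running up to the right, and the round stick at (188,284). Next I measure the tester and bowl by contour and plan the first move.

```bash
cat >> h.py <<'E'
def plan(pos,R,z=None):
    s=status.sense(); R0=Ro.from_euler('xyz',s["tcp_rot"],degrees=True)
    t=R0.inv().apply(np.array(pos)-s["tool_pos"])/10; w=(R0.inv()*R).as_rotvec()
    print("row",t.round(2),w.round(3))
def down(yaw): return Ro.from_euler('xyz',[180,0,yaw],degrees=True)
def bowl(d):
    g=cv2.cvtColor(d["img"],cv2.COLOR_RGB2GRAY)
    pts=[]
    return g
E
python3 - <<'E'
from h import *
d=eyes.snapshot("top");im=d["img"].astype(int)
g=im.min(2)
for th in(170,190,205):
    m=(g>th).astype(np.uint8); m[:258]=0;m[290:]=0;m[:,:214]=0;m[:,245:]=0
    cs,_=cv2.findContours(m,0,1); c=max(cs,key=cv2.contourArea)
    P=np.array([ray(d,p,155)[:2] for p in c[:,0]],np.float32); print(th,cv2.minAreaRect(P))
    m=(g>th).astype(np.uint8); m[:275]=0;m[300:]=0;m[:,:180]=0;m[:,205:]=0
    cs,_=cv2.findContours(m,0,1); c=max(cs,key=cv2.contourArea)
    P=np.array([ray(d,p,144)[:2] for p in c[:,0]],np.float32); print(' th',cv2.minEnclosingCircle(P))
plan([508,-204,160],down(60)); print(status.sense()["tcp_rot"])
E
```

```text
170 ((510.4158020019531, 146.1866912841797), (17.14899253845215, 31.16446304321289), 32.45293426513672)
 th ((485.1839904785156, 216.9003448486328), 9.106678009033203)
190 ((510.6570739746094, 146.82420349121094), (15.284361839294434, 29.193241119384766), 32.51283645629883)
 th ((484.93939208984375, 217.42181396484375), 7.996698379516602)
205 ((508.2845458984375, 159.1680145263672), (2.4947428703308105, 1.1980922222137451), 45.97538757324219)
 th ((484.9797058105469, 220.32269287109375), 5.257516860961914)
row [ 38.27 -20.83   7.1 ] [-0.001 -0.    -0.632]
[-1.79949442e+02 -5.17453492e-03  2.37654623e+01]
```

View pics/c2.png

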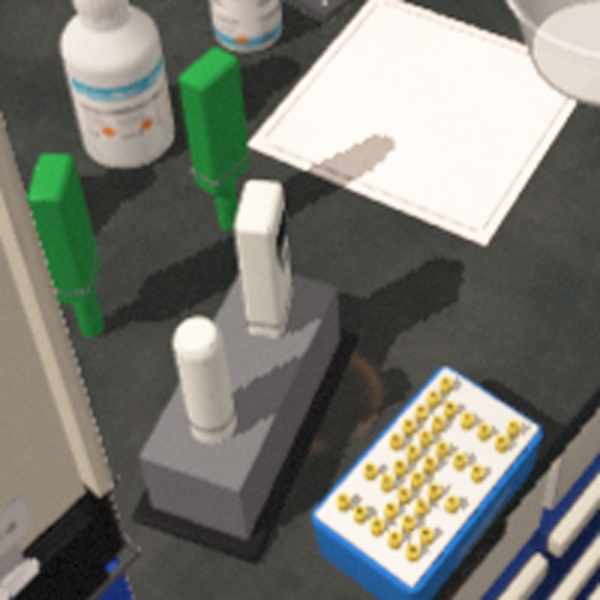

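The crop confirms the tester is the flat stick nearest the mat, with two green look-alikes behind it. Next I move above the bowl with the fingers shut.

```bash
python3 -m handwheel '{"series": [[[4,-2,0,0,0,-0.06,0],[8.5,-4.6,0,0,0,-0.14,0],[13,-7,0,0,0,-0.21,0],[17,-9.3,0,0,0,-0.28,0],[21.5,-11.7,0,0,0,-0.35,0],[26,-14,1,0,0,-0.42,0],[30,-16.3,3,0,0,-0.5,0],[34,-18.5,5,0,0,-0.56,0],[38.3,-20.8,7.1,0,0,-0.63,0],[38.3,-20.8,7.1,0,0,-0.63,0],[38.3,-20.8,7.1,0,0,-0.63,0]]]}' ; python3 - <<'E'
from h import *
plan([508,-204,16],down(60))
E
```

```text
time: 1.62
tool_pos: [508.4, -204.4, 160.3]
tcp_rot: [-180.0, 0.0, 59.9]
ft_force: [0.7, -0.2, 0.5]
finger_gap: -0.5
grip_force: 0.0
row [ 0.02 -0.05 14.43] [-0.     0.    -0.002]
```

```bash
python3 -m handwheel '{"series": [[[0,0,4,0,0,0,0],[0,0,8,0,0,0,0],[0,0,11,0,0,0,0],[0,0,13,0,0,0,0],[0,0,14.4,0,0,0,0],[0,0,14.4,0,0,0,0],[1,0,14.4,0,0,0,0],[2,0,14.4,0,0,0,0],[3,0,14.4,0,0,0,0],[3.7,0,14.4,0,0,0,0],[4.2,0,14.4,0,0,0,0],[4.7,0,14.4,0,0,0,0]]]}' && python3 -m handwheel '{"series": [[[0.6,0,0,0,0,0,0],[1.3,0,0,0,0,0,0],[2.2,0,0,0,0,0,0],[3.2,0,0,0,0,0,0],[4.2,0,0,0,0,0,0],[5.2,0,0,0,0,0,0],[6.2,0,0,0,0,0,0],[7.2,0,0,0,0,0,0],[8.2,0,0,0,0,0,0],[9,0,0,0,0,0,0],[9.6,0,0,0,0,0,0],[10,0,0,0,0,0,0]]]}'; python3 - <<'E'
from h import *
d=eyes.snapshot("top");cv2.imwrite("pics/t1.png",d["img"][:,:,::-1])
E
```

```text
time: 3.12
tool_pos: [532.1, -163.5, 16.2]
tcp_rot: [-180.0, 0.0, 59.9]
ft_force: [-0.4, -2.1, -0.5]
finger_gap: 0.2
grip_force: 0.6
time: 4.62
tool_pos: [582.5, -77.0, 16.3]
tcp_rot: [-180.0, 0.0, 59.9]
ft_force: [-0.4, -1.3, -0.4]
finger_gap: 0.1
grip_force: 0.5
```

View pics/t1.png

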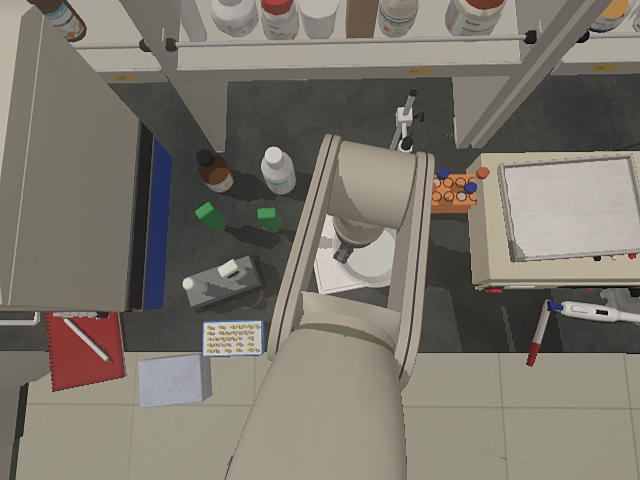

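The arm hides most of the bowl in this view: its visible part is near (370,258), moving onto the mat. About 34 mm remains. I push that far, back off from the wall, raise and look.

```bash
python3 -m handwheel '{"series": [[[0.5,0,0,0,0,0,0],[1.1,0,0,0,0,0,0],[1.8,0,0,0,0,0,0],[2.4,0,0,0,0,0,0],[2.9,0,0,0,0,0,0],[3.2,0,0,0,0,0,0],[3.4,0,0,0,0,0,0],[3.4,0,0,0,0,0,0],[2.4,0,0,0,0,0,0],[0,0,0,0,0,0,0],[-1,0,0,0,0,0,0],[-1,0,0,0,0,0,0]]]}' && python3 -m handwheel '{"series": [[[0,0,-3,0,0,0,0],[0,0,-8,0,0,0,0],[0,0,-13,0,0,0,0],[0,0,-18,0,0,0,0],[0,0,-22,0,0,0,0.5]]]}'; python3 - <<'E'
from h import *
plan([510,146,238],down(122.5))
plan([510,146,106],down(122.5))
E
```

```text
time: 6.18
tool_pos: [577.0, -86.6, 16.4]
tcp_rot: [180.0, -0.0, 59.8]
ft_force: [0.4, 0.3, -0.2]
finger_gap: -0.1
grip_force: 0.0
time: 6.8
tool_pos: [578.0, -85.4, 239.1]
tcp_rot: [179.9, -0.1, 59.9]
ft_force: [0.5, 0.3, 0.6]
finger_gap: 17.0
grip_force: 0.0
row [ 16.6  -17.49   0.09] [ 0.003  0.    -1.093]
row [ 16.59 -17.52  13.29] [ 0.003  0.    -1.093]
```

```bash
python3 -m handwheel '{"series": [[[2,-2.2,0,0,0,-0.14,1],[4.2,-4.4,0,0,0,-0.28,1],[6.3,-6.6,0,0,0,-0.42,1],[8.4,-8.8,0,0,0,-0.56,1],[10.5,-11,0,0,0,-0.7,1],[12.6,-13.3,0,0,0,-0.84,1],[14.7,-15.5,0,0,0,-0.97,1],[16.6,-17.5,0,0,0,-1.09,1],[16.6,-17.5,0,0,0,-1.09,1],[16.6,-17.5,0,0,0,-1.09,1]]]}'; python3 - <<'E'
from h import *
d=eyes.snapshot("top");cv2.imwrite("pics/t2.png",d["img"][:,:,::-1])
w=eyes.snapshot("wrist");cv2.imwrite("pics/w2.png",w["img"][:,:,::-1])
print(status.sense()["tool_pos"],status.sense()["joint_pos"].round(1),w["mtx"],w["R"],w["t"])
E
```

```text
time: 8.05
tool_pos: [509.4, 145.5, 236.4]
tcp_rot: [180.0, 0.0, 122.3]
ft_force: [0.3, -0.4, 0.3]
finger_gap: 85.3
grip_force: 0.0
[509.56466742 144.92943525 236.30806733] [ 10.3  -3.6  96.   -0.   87.5 -21.9] [[371.64829954   0.         315.47079211]
 [  0.         371.64829954 240.70624018]
 [  0.           0.           1.        ]] [[ 0.84567564  0.53369622 -0.00102737]
 [ 0.50465338 -0.79902607  0.3269286 ]
 [ 0.17365967 -0.27699402 -0.94504848]] [-508.63678654 -185.24214127  337.25836999]
```

View pics/t2.png

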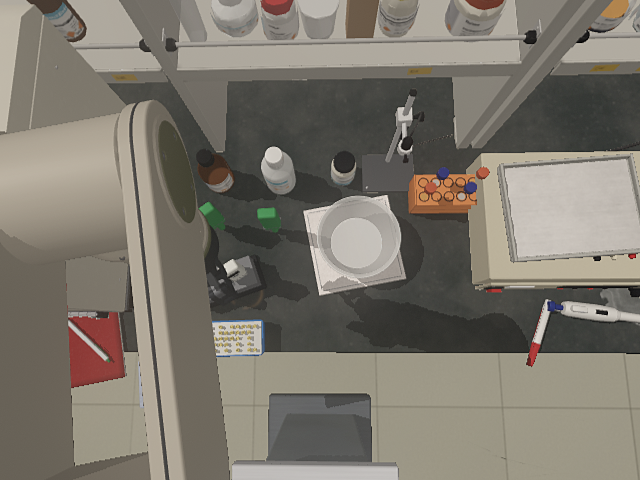

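View pics/w2.png

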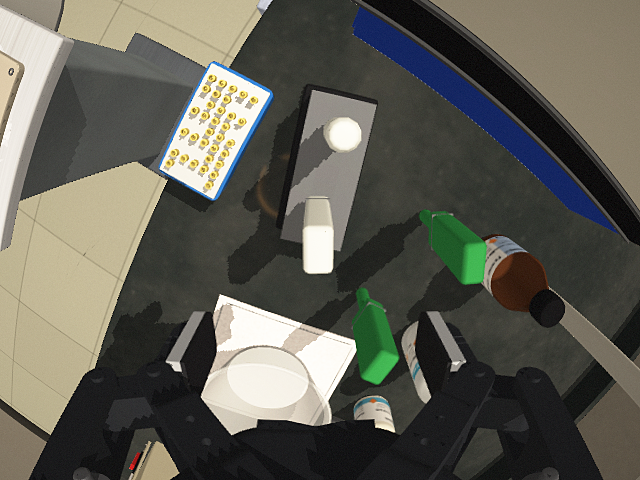

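The top view shows the bowl on the mat, rim about x 319–401, y 197–277, foot centre about (357,244). The wrist view shows the tester between the fingers at (318,250), its narrow sides facing the pads.

```bash
python3 - <<'E'
from h import *
d=eyes.snapshot("top")
for p in[(319,237),(401,237),(360,197),(360,277)]: print("rim",ray(d,p,76).round(1))
print("floor",ray(d,(357,244),6).round(1))
w=eyes.snapshot("wrist")
def fr(px,z):
    u=np.array(px)-w["mtx"][:2,2]; rr=np.hypot(*u); th=rr/w["mtx"][0,0]
    v=w["R"].T@np.array([*(u/rr*np.sin(th)),np.cos(th)]); c=-w["R"].T@w["t"]; return c+v*(z-c[2])/v[2]
for p in[(304,272),(333,272),(302,236),(333,236)]: print("tester top",fr(p,155).round(1))
g=w["img"].astype(int).min(2)
m=(g>190).astype(np.uint8);m[:190]=0;m[285:]=0;m[:,:290]=0;m[:,345:]=0
cs,_=cv2.findContours(m,0,1);c=max(cs,key=cv2.contourArea);print(cv2.boundingRect(c),cv2.minAreaRect(c))
print(np.median(g[190:285:5,306:332],axis=1))
plan([510,146,106],down(122.5))
E
```

```text
rim [578.6 -11.1  76. ]
rim [ 577.6 -166.6   76. ]
rim [656.9 -90.6  76. ]
rim [501.7 -87.7  76. ]
floor [577.4 -88.4   6. ]
tester top [511.4 128.5 155. ]
tester top [527.6 138.7 155. ]
tester top [497.3 149.1 155. ]
tester top [513.9 159.6 155. ]
(304, 201, 30, 72) ((318.5, 236.5), (71.0, 29.0), 90.0)
[133.  136.5 165.5 166.  169.  168.  169.  198.  242.  245.  244.  244.
 244.5 244.  244.  244.  244.   50.5  53. ]
row [ 0.08  0.1  13.03] [-0.     0.    -0.005]
```

```bash
python3 -m handwheel '{"series": [[[0.1,0.15,3,0,0,0,1],[0.1,0.15,6,0,0,0,1],[0.1,0.15,9,0,0,0,1],[0.1,0.15,11.5,0,0,0,1],[0.1,0.15,13,0,0,0,1],[0.1,0.15,13,0,0,0,1],[0.1,0.15,13,0,0,0,0],[0.1,0.15,13,0,0,0,0],[0.1,0.15,13,0,0,0,0],[0.1,0.15,13,0,0,0,0],[0.1,0.15,13,0,0,0,0],[0.1,0.15,13,0,0,0,0]]]}' 60
```

```text
time: 9.75
tool_pos: [510.4, 147.2, 107.0]
tcp_rot: [180.0, 0.0, 122.3]
ft_force: [-1.9, -0.6, 7.2]
finger_gap: 19.4
grip_force: 59.2
```

```bash
python3 -m handwheel '{"series": [[[0,0,-0.5,0,0,0,0],[0,0,-1.5,0,0,0,0],[0,0,-3,0,0,0,0],[0,0,-4.5,0,0,0,0],[0,0,-6,0,0,0,0],[0,0,-8,0,0,0,0],[0,0,-10.5,0,0,0,0],[0,0,-13,0,0,0,0],[0,0,-15,0,0,0,0],[0,0,-15,0,0,0,0]]]}'; python3 - <<'E'
from h import *
w=eyes.snapshot("wrist");d=eyes.snapshot("scene")
cv2.imwrite("pics/g.png",np.hstack([cv2.resize(w["img"],(400,300)),cv2.resize(d["img"],(400,300))])[:,:,::-1])
tip=np.array([578,-89,118.]); a=np.radians(-10)
for yaw in (98,110,122):
    R=Ro.from_rotvec(np.radians(-45)*np.array([-np.sin(a),np.cos(a),0]))*down(yaw)
    z=R.as_matrix()[:,2]; print(yaw,z); plan(tip-95*z,R); plan(tip-95*z+[-40,0,60],R)
E
```

```text
time: 11.0
tool_pos: [511.2, 147.4, 258.8]
tcp_rot: [179.8, 0.1, 122.3]
ft_force: [0.4, 0.1, -1.8]
finger_gap: 19.2
grip_force: 58.6
98 [ 0.69636424 -0.1227878  -0.70710678]
row [-19.08 -11.83   7.07] [-0.684 -0.398  0.402]
row [-16.94 -15.21   1.07] [-0.684 -0.398  0.402]
110 [ 0.69636424 -0.1227878  -0.70710678]
row [-19.08 -11.83   7.07] [-0.636 -0.464  0.204]
row [-16.94 -15.21   1.07] [-0.636 -0.464  0.204]
122 [ 0.69636424 -0.1227878  -0.70710678]
row [-19.08 -11.83   7.07] [-0.583 -0.527  0.005]
row [-16.94 -15.21   1.07] [-0.583 -0.527  0.005]
```

View pics/g.png

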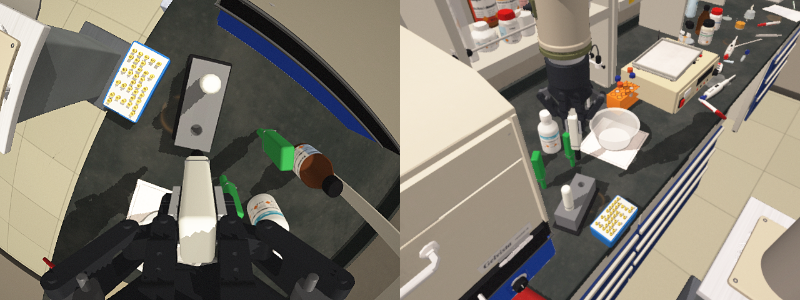

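The tester is out of the stand: the hole is empty at (195,128) in the left image and the round stick is still in its place. Next I carry the tester over the bowl while tilting it.

```bash
python3 -m handwheel '{"series": [[[-1.5,-1.3,0,0,0,0,0],[-3.5,-3.1,0,-0.03,-0.03,0,0],[-6,-5.4,0.2,-0.1,-0.09,0,0],[-8.5,-7.6,0.4,-0.18,-0.16,0,0],[-11,-9.8,0.6,-0.26,-0.24,0,0],[-13,-11.6,0.8,-0.35,-0.32,0,0],[-15,-13.4,1,-0.44,-0.4,0,0],[-16.5,-14.8,1.1,-0.52,-0.47,0,0],[-17,-15.2,1.1,-0.58,-0.525,0,0],[-17,-15.2,1.1,-0.583,-0.527,0,0],[-17,-15.2,1.1,-0.583,-0.527,0,0]]]}'; python3 - <<'E'
from h import *
s=status.sense();R=Ro.from_euler('xyz',s["tcp_rot"],degrees=True);z=R.as_matrix()[:,2]
print(s["joint_pos"].round(1),"tip",s["tool_pos"]+95*z,z)
plan(np.array([578,-89,118.])-95*z,R)
E
```

```text
time: 12.48
tool_pos: [515.6, -84.7, 241.0]
tcp_rot: [145.1, 27.4, 113.5]
ft_force: [0.1, 0.7, -0.2]
finger_gap: 19.2
grip_force: 59.9
[-19.6 -51.1 139.2   8.8  49.4 -55. ] tip [579.75962911 -95.8409569  171.81125027] [ 0.67488334 -0.11772631 -0.72847305]
row [ 3.09 -2.46  3.72] [0. 0. 0.]
```

The arm came close to the limits of joints 2 and 3 (−51.1 and 139.2 degrees), so leaning the tool back toward the base is a poor choice. I will turn the slant about a vertical line through the tip, so the wrist goes to the right. First I check the wrist angles.

```bash
python3 - <<'E'
from h import *
s=status.sense();R0=Ro.from_euler('xyz',s["tcp_rot"],degrees=True);q=s["joint_pos"]
A=lambda j1,p:Ro.from_euler('ZY',[j1,p],degrees=True)
print("model check",(A(q[0],q[1]+q[2]).inv()*R0).as_euler('ZYZ',degrees=True),q[3:])
tip=s["tool_pos"]+95*R0.as_matrix()[:,2]
for th in (10,20,30,40,50,60):
    R=Ro.from_euler('z',th,degrees=True)*R0
    p=tip-95*R.as_matrix()[:,2]; wc=tip-345*R.as_matrix()[:,2]; j1=np.degrees(np.arctan2(wc[1],wc[0]))
    print(th,"j1~",j1.round(),"wr radius",np.hypot(*wc[:2]).round(),"j456~",(A(j1,95).inv()*R).as_euler('ZYZ',degrees=True).round()); plan(p,R)
E
```

```text
model check [ 8.76550479 49.42825208 34.98021989] [  8.76550479  49.42825208 -55.01978011]
10 j1~ -16.0 wr radius 357.0 j456~ [16. 44. 25.]
row [-0.89 -0.71  0.07] [-0.08   0.089 -0.127]
20 j1~ -22.0 wr radius 373.0 j456~ [28. 50.  5.]
row [-1.84 -1.28  0.27] [-0.161  0.177 -0.254]
30 j1~ -26.0 wr radius 399.0 j456~ [ 36.  58. -11.]
row [-2.84 -1.71  0.6 ] [-0.241  0.266 -0.381]
40 j1~ -30.0 wr radius 432.0 j456~ [ 40.  66. -23.]
row [-3.85 -1.99  1.04] [-0.321  0.354 -0.509]
50 j1~ -32.0 wr radius 470.0 j456~ [ 43.  74. -32.]
row [-4.83 -2.09  1.59] [-0.401  0.443 -0.636]
60 j1~ -33.0 wr radius 510.0 j456~ [ 43.  82. -41.]
row [-5.77 -2.03  2.23] [-0.482  0.532 -0.763]
```

```bash
python3 -m handwheel '{"series": [[[-0.4,-0.4,0,-0.04,0.045,-0.064,0],[-0.9,-0.7,0.1,-0.08,0.09,-0.13,0],[-1.35,-1,0.2,-0.12,0.133,-0.19,0],[-1.84,-1.3,0.3,-0.16,0.177,-0.254,0],[-2.35,-1.5,0.45,-0.2,0.22,-0.32,0],[-2.84,-1.7,0.6,-0.24,0.266,-0.38,0],[-3.35,-1.85,0.8,-0.28,0.31,-0.445,0],[-3.85,-2,1,-0.32,0.354,-0.51,0],[-4.35,-2.05,1.3,-0.36,0.4,-0.57,0],[-4.8,-2.1,1.6,-0.4,0.443,-0.636,0],[-4.8,-2.1,1.6,-0.4,0.443,-0.636,0],[-4.8,-2.1,1.6,-0.4,0.443,-0.636,0]]]}'; python3 - <<'E'
from h import *
s=status.sense();R=Ro.from_euler('xyz',s["tcp_rot"],degrees=True);z=R.as_matrix()[:,2]
print(s["joint_pos"].round(1),"tip",s["tool_pos"]+95*z,z)
ax=np.cross([0,0,-1],z);ax/=np.linalg.norm(ax);tilt=np.degrees(np.arccos(-z[2]));print("tilt",tilt)
R=Ro.from_rotvec(np.radians(45-tilt)*ax)*R;z=R.as_matrix()[:,2];print(z)
plan(np.array([578,-89,118.])-95*z,R)
E
```

```text
time: 13.98
tool_pos: [530.5, -137.0, 241.5]
tcp_rot: [145.2, 27.4, 163.5]
ft_force: [-0.7, 0.7, -0.9]
finger_gap: 19.5
grip_force: 59.8
[ -47.8  -12.8  114.3   44.    80.1 -138.6] tip [580.37579966 -95.19622427 172.23817765] [ 0.52477974  0.44017212 -0.72859778]
tilt 43.23103054834413
[ 0.54176181  0.45441626 -0.70710678]
row [ 3.06 -2.43  4.1 ] [-0.023 -0.021 -0.   ]
```

```bash
python3 -m handwheel '{"series": [[[0.4,-0.3,0.5,0,0,0,0],[0.9,-0.7,1.2,-0.01,-0.01,0,0],[1.5,-1.2,2,-0.01,-0.01,0,0],[2.1,-1.7,2.8,-0.02,-0.02,0,0],[2.7,-2.1,3.6,-0.023,-0.021,0,0],[3.06,-2.4,4.1,-0.023,-0.021,0,0],[3.06,-2.4,4.1,-0.023,-0.021,0,0],[3.06,-2.4,4.1,-0.023,-0.021,0,0]]]}'; python3 - <<'E'
from h import *
s=status.sense();R=Ro.from_euler('xyz',s["tcp_rot"],degrees=True);z=R.as_matrix()[:,2]
print(s["joint_pos"].round(1),"tip",s["tool_pos"]+95*z,z)
d=eyes.snapshot("scene");t=eyes.snapshot("top")
print("exp tip px",proj(d,s["tool_pos"]+95*z))
cv2.imwrite("pics/f.png",np.hstack([cv2.resize(d["img"][90:390,200:500],(400,400)),cv2.resize(t["img"][120:370,180:480],(400,333))[:,:].copy() if 0 else cv2.resize(t["img"][100:380,180:460],(400,400))])[:,:,::-1])
E
```

```text
time: 14.98
tool_pos: [526.8, -132.6, 185.6]
tcp_rot: [143.5, 28.5, 162.8]
ft_force: [-0.5, -0.4, -1.4]
finger_gap: 19.5
grip_force: 59.9
[ -48.8   -9.7  118.7   46.9   75.8 -145.3] tip [578.34624607 -89.43665384 118.51421792] [ 0.54264227  0.45437221 -0.70645967]
exp tip px [344.47665481 181.06822244]
```

View pics/f.png

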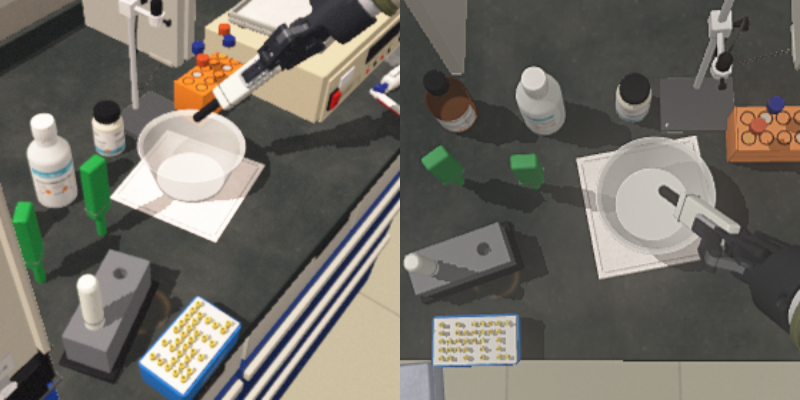

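The tip shows at about (348,178) in the scene image, against (344,181) predicted. The probe is slanted over the middle of the bowl, the bowl is on the mat, and the bystanders have not moved.

```bash
python3 -m handwheel '{"series": [[[0,0,0,0,0,0,0],[0,0,0,0,0,0,0],[0,0,0,0,0,0,0],[0,0,0,0,0,0,0]]]}'; python3 -c "
from bench import status,r
print(status.sense()['qd'].round(2)); print(r.hand_in())"
```

```text
time: 15.58
tool_pos: [526.5, -132.4, 185.2]
tcp_rot: [143.5, 28.5, 162.8]
ft_force: [0.0, 0.4, -1.0]
finger_gap: 19.4
grip_force: 59.9
[-0.01  0.13 -0.03  0.08  0.11 -0.04]
the job is handed in; nothing more can be done
None
```

I handed the job in at 15.6 s: the bowl is about 5 mm from the mat's centre and released, and the tester is held still at about 45° with its tip roughly 42 mm above the rim over the bowl's middle; no verdict came back.

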